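# Turn a flatted idler roller into its sloping slots

### The job

Take the idler roller out of its rest and fit it in the adjustable bracket: turn it until the flats on its axle ends match the sloping slots in the two side plates, slide both ends fully home to the bottom of the slots and let go. Leave the bracket at the angle it is set to, and do not knock over the standing torch.

Things in the scene. Friction and masses are not known exactly. Their poses are not given: they have to be found in the camera images.
- roller_centre (a point): Centre of the loose idler roller: steel cylinder 44 mm diameter, 90 mm long, with a flat-sided dark tongue on each end. y = roller axis. Tongues reach 62 mm either side of the centre, 12 mm thick along x (flats face +-x), 22 mm wide along z. A half turn about any axis makes no difference. At the start z is up, centre 61 mm above the bench; the barrel is free to grip across x.
- roller: The same roller, about 0.3 kg; its origin lies at the lowest point of the barrel midway along it (22 mm along -z from roller_centre), axes as roller_centre.
- rest: Grey plastic rest, fixed, 50 (x) x 130 (y) x 66 mm high; origin at the centre of its underside. Two uprights (9 mm thick, 44 mm along x, inner faces at y = +-49 mm) carry the tongues in notches 13.5 mm wide, 16 mm deep, open at the top, floors at z = 50 mm. Under the barrel lies only a 10 mm base plate.
- bracket: Grey painted foot of the adjustable bracket, fixed; base plate 110 (x) x 160 (y) x 8 mm, origin at the centre of its underside. Two uprights at y = +-66 mm, 10 mm thick, 90 mm high, carry the yoke's tilt hinge (along y) at z = 70 mm. The front, to which the yoke leans, is -x.
- slot_seat (a point): On the aluminium yoke, midway between its side plates, 55 mm from its hinge: where the roller's centre must end. z: along the slots, out of their open ends; y: along the roller's final axis; x: across the slots. Plates 8 mm thick, 48 mm wide, inner faces y = +-49 mm. Slots 16 mm wide, bottom at z = -11 mm, open end at z = +20 mm, last 10 mm flared to 29 mm. Only the 16 mm hinge shaft between the plates.
- yoke (a joint): Tilt of the yoke (rad): 0 = slots upright, positive = open ends leaning to the bracket's -x side by this angle from vertical. Set between 0.44 and 0.73 and clamped: it slips only under about 6 N m.
- torch: Loose black pocket torch standing on end, 29 mm diameter, 114 mm tall; origin at the centre of its underside, z up.

How it is judged:
By the outcome, as a careful person would: the job done as asked, in the order asked, and still so for the second after the job is handed in, with the robot touching nothing.
It also fails if it takes over 38 s, if anything falls off the work surface, if the arm or the gripper's body presses on something with over 40 N, if the wrist force passes 120 N, or if a joint passes its speed limit or range.

### The arm

A 7-joint arm with a two-finger parallel gripper is mounted at the origin on a cart in front of the work surface, level with it; the furniture and walls round the work are solid. World frame = base frame: x ahead of the robot, y to its left, z up, the work surface at z = 0. Lengths are in mm, angles in rad, forces in N, time in s.
With the tool pointing down it reaches from about 400 to 875 mm from the base axis. Payload 6.5 kg.
Tool frame: the origin (TCP) lies on the centre line of the jaws, within the pads' length; the fingertips stand 11 mm ahead of it and the grasp point (between the pads) lies 8 mm behind it (robot.tip_reach is the distance from the TCP to the fingertips, in mm); z points along the fingers, y is the line along which they close (so a half turn about z gives the same grasp; the last joint's range is limited). The gripper opens to 88 mm and grips with 3 to 60 N. Pads are 18 mm wide; open, the fingers measure 123 mm over their backs; the gripper's body (75 mm by 187 mm) begins 45 mm behind the grasp point.
Start: joints at [-1.338, 0.536, -0.004, 1.538, 0.003, 1.067, -0.071], TCP at [191.338, 621.192, 249.716] pointing down, gripper open.
Joint ranges: [-2.7, 2.7], [-0.37, 2.16], [-1.27, 1.26], [0.24, 2.4], [-1.31, 4.45], [0.19, 1.91], [-2.76, 2.76]. Speed limits (rad/s): [2.39, 2.39, 3.14, 3.14, 3.14, 3.14, 3.14].

### API

Orientations are given as a unit quaternion [x, y, z, w].
In Python, from station import robot, imaging gives the robot as it stands.
- The arm moves only by the tool servo_tool, never from a script. Its arguments are lists of equal length, an entry for each row: "translation": the shift along the tool's x, y, z in cm, a list of three; "dr": the turn, a rotation vector about the tool's x, y, z in degrees, a list of three; "gripper": the closure, from 0 (fully open) to 1 (shut). In form: {"translation": [[dx, dy, dz], ...], "dr": [[wx, wy, wz], ...], "gripper": [gripper, ...]}. A call has 1 to 10 rows; each row shifts and turns the commanded pose from where the row before left it, along the tool's axes as they then stand; what a row does not reach is not made up. A row lasts 1/12 s, in which the tool goes at most 41.7 mm and 7.16 degrees, less where a joint would pass 70% of its speed; a pose out of reach is approached as far as the arm can. A call with a gripper value outside its range is refused whole. The fingers move at their own pace and stop on an object; the grip force is fixed at half the most. Time passes only in rows, so rows that do not move let the fingers close. It gives the time, the measured TCP pose, the force, the opening and the grip force at its end, in the units of the state.
- robot.state(): the state, without advancing time (a new reading comes with each control period).
- imaging.camera(name): name is "side" or "top" or "wrist"; returns (picture, depth): 480x640x3 uint8, red, green, blue; 480x640 float32, mm along the optical axis (not along the pixel's ray), 0 where there is no reading.
- imaging.camera_info(name): a dict with "fx", "fy", "cx", "cy" (pixels), "k1" (the pictures are not rectified: a ray, as slopes to the right and down, at radius r is drawn at 1 + k1 r^2 times it, then the intrinsics apply), "xyz" and "rotation" of the camera in the world. Camera axes: x right, y up, looking along -z (the intrinsics and any distortion apply to the point x, -y, -z); pixel columns grow to the right and rows downward; lengths in mm; the calibration is good to about 2 mm. A picture is of the moment at which its call begins: read the wrist's pose just before it. camera_info takes no time and is no camera call; for the wrist camera it gives the pose at the moment of the call.
- robot.hand_in(): hands the job in; it is judged then, once.
The state is a dict: "t": time; "joints": joint angles; "joint_velocities": joint speeds; "tau": joint torques, N m; "eef_pos": TCP position; "ee_rot": TCP orientation; "contact_force": force on the tool from outside, world axes, zero at the start; "wrist_torque": the same for the moment, N m; "gripper_width": finger opening in mm; "grasp_force": force on a finger pad.
Only numpy, scipy, OpenCV 4.12 (cv2) and the standard library are available. Lean on these libraries where they do the work, as an engineer would, in place of code of your own. Each camera call takes 0.05 s, during which the arm holds its last target. There are 200 camera calls.

## Working session

There is one attempt and no reset: what is moved stays moved. The work goes in short steps, Python scripts to look and compute and a tool call to move; the robot and the scene stay as the last step left them, time stands still between calls to the robot, and variables do not carry over. Pictures are saved under pics/ and viewed, at most 10 in all, crops included, and the job is handed in when it is done.

Besides the shell and the picture viewer there is one more tool, called by a JSON object that holds its "api" and its "payload". servo_tool: Moves the arm, as the interface text tells. Its arguments: {"type":"object","properties":{"translation":{"type":"array"},"dr":{"type":"array"},"gripper":{"type":"array"}},"required":["translation","dr","gripper"]}

```bash
mkdir -p pics; ls; cat > h.py <<'E'
import numpy as np, cv2
from station import robot, imaging
from scipy.spatial.transform import Rotation as R
def rotm(i):
    r=np.array(i["rotation"],float)
    return r if r.shape==(3,3) else R.from_quat(r).as_matrix()
def pts(i,u,v,d):
    "pixel+depth -> world"
    x=(np.asarray(u,float)-i["cx"])/i["fx"]; y=(np.asarray(v,float)-i["cy"])/i["fy"]
    a,b=x.copy(),y.copy()
    for _ in range(8):
        s=1+i["k1"]*(a*a+b*b); a,b=x/s,y/s
    p=np.stack([a*d,-b*d,-np.ones_like(a)*d],-1)
    return p@rotm(i).T+np.array(i["xyz"])
def shot(n):
    i=imaging.camera_info(n); p,d=imaging.camera(n); return i,p,d
def cloud(i,d):
    v,u=np.mgrid[:480,:640]; return pts(i,u,v,d)
E
python3 - <<'E'
from h import *
s=robot.state(); print({k:np.round(v,3) for k,v in s.items()})
for n in("top","side"):
    i,p,d=shot(n); print(n,i); cv2.imwrite(f"pics/{n}0.png",p[...,::-1]); np.savez(f"{n}0.npz",p=p,d=d)
E
```

```text
pics
{'t': np.float64(0.0), 'joints': array([-1.338,  0.537, -0.004,  1.539,  0.003,  1.067, -0.071]), 'joint_velocities': array([-0.   , -0.   , -0.001,  0.001,  0.001, -0.001,  0.001]), 'tau': array([-0.0000e+00, -5.7097e+01,  9.9100e-01, -2.5161e+01, -5.6000e-02,
        1.8000e-02,  0.0000e+00]), 'eef_pos': array([191.182, 620.651, 248.818]), 'ee_rot': array([ 0.149,  0.989, -0.001, -0.   ]), 'contact_force': array([-0.2  ,  0.133,  0.104]), 'wrist_torque': array([-0.039,  0.027, -0.014]), 'grasp_force': np.float64(0.0), 'gripper_width': np.float64(88.335)}
top {'fx': 484.31926008016643, 'fy': 484.31926008016643, 'cx': 324.39432229140726, 'cy': 242.16697632775535, 'k1': -0.13366314187843453, 'xyz': array([ 340.2149618 , -184.72715157,  958.63346405]), 'rotation': array([-0.06686812,  0.06699864,  0.71081035, -0.69698529])}
side {'fx': 623.9897026336636, 'fy': 623.9897026336636, 'cx': 326.70220377101333, 'cy': 240.01085370859985, 'k1': -0.17636051052800028, 'xyz': array([ 166.02096729, -975.16141938,  813.13756828]), 'rotation': array([ 0.41538822, -0.08257813, -0.1664171 ,  0.89047113])}
```

View pics/top0.png

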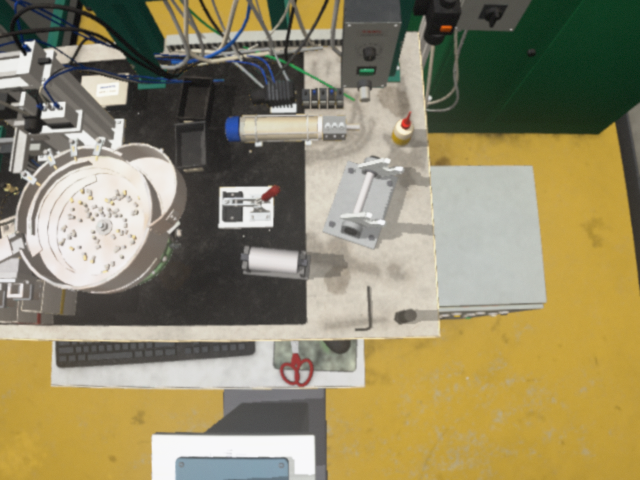

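View pics/side0.png

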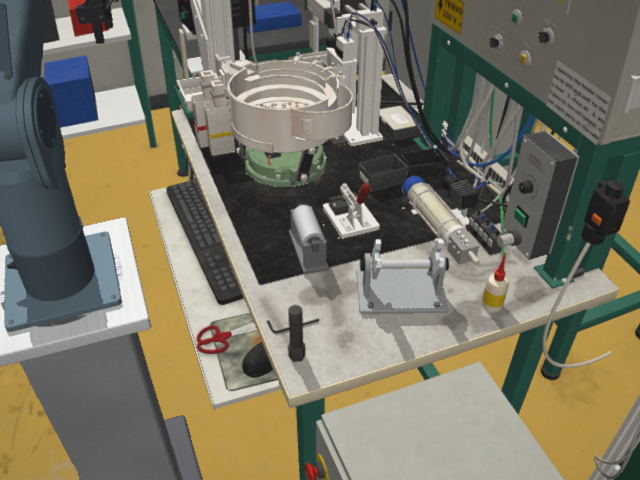

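The top view shows the roller in its rest at about (275,262), the bracket at (365,200) and the torch at (405,316). The side view shows the same three at (308,237), (405,280) and (296,333). Next I'll measure them from depth.

```bash
python3 - <<'E'
from h import *
a=[]
for n,(u0,v0,u1,v1) in dict(top=(315,145,415,255),side=(345,225,465,325)).items():
    z=np.load(n+"0.npz"); i=imaging.camera_info(n); c=cloud(i,z["d"]); 
    np.save(n+"c.npy",c)
    a.append(cv2.resize(z["p"][v0:v1,u0:u1,::-1],(400,400),interpolation=cv2.INTER_CUBIC))
    # bench check, torch, roller
    if n=="top":
        print("bench",np.median(c[285:310,320:345].reshape(-1,3),0))
    def box(nm,u0,v0,u1,v1,zl,zh):
        q=c[v0:v1,u0:u1].reshape(-1,3); q=q[(q[:,2]>zl)&(q[:,2]<zh)]
        r=cv2.minAreaRect(q[:,:2].astype(np.float32)); print(n,nm,len(q),np.round(q.min(0)),np.round(q.max(0)),np.round(r[0],1),np.round(r[1],1),round(r[2],1))
    if n=="top":
        box("barrel",235,235,315,285,68,90); box("rest",235,235,315,285,58,90); box("torch",390,300,420,330,100,125)
        box("base",320,150,410,250,4,12); box("up",320,150,410,250,60,200); box("hi",320,150,410,250,100,200)
    else:
        box("barrel",280,195,335,280,68,90); box("torch",280,300,312,365,30,125)
        box("base",345,225,465,325,4,12); box("up",345,225,465,325,60,200); box("hi",345,225,465,325,100,200)
cv2.imwrite("pics/br.png",np.hstack(a))
E
```

```text
bench [ 413.71451897 -199.43130357   -1.91519242]
top barrel 1215 [ 452. -154.   68.] [504. -29.  87.] [479.3 -91.4] [123.9  42.3] 83.4
top rest 1443 [ 452. -154.   58.] [507. -29.  87.] [479.5 -91.5] [124.1  44.1] 84.0
top torch 136 [ 360. -344.  100.] [ 381. -322.  114.] [ 371.4 -332.9] [21.4 20.8] 18.6
top base 2778 [ 507. -339.    4.] [ 694. -184.   12.] [ 608.2 -242.3] [151.6 161.4] 69.6
top up 1576 [ 523. -333.   61.] [ 676. -217.  147.] [ 596.2 -275. ] [ 84.  159.1] 70.5
top hi 561 [ 528. -333.  100.] [ 656. -234.  147.] [ 593.2 -284. ] [ 66.4 117. ] 69.8
side barrel 718 [ 456. -153.   68.] [503. -29.  85.] [479.2 -91.1] [125.2  40.9] 84.3
side torch 571 [ 359. -346.   30.] [ 382. -322.  112.] [ 370.5 -334.1] [23.5 22.2] 84.2
side base 3345 [ 509. -340.    4.] [755. -72.  12.] [ 645.3 -207.7] [249.5 224.1] 74.7
side up 1370 [ 523. -333.   60.] [ 675. -217.  144.] [ 594.8 -276. ] [ 82.3 157.7] 68.9
side hi 379 [ 530. -333.  100.] [ 651. -236.  144.] [ 592.7 -283.8] [ 66.6 115.2] 70.3
```

View pics/br.png

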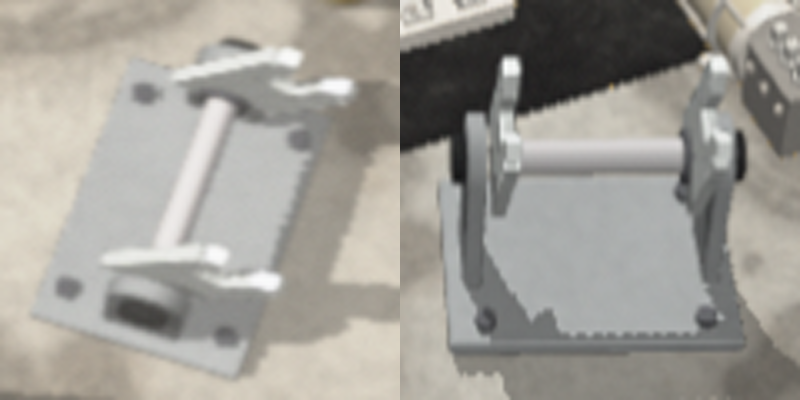

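The left crop (top view) shows the prongs pointing right, so the yoke leans toward world -y. The hinge shaft runs from about (160,250) to (220,100) in the crop. I'll fit the exact geometry and check the obstacle heights.

```bash
python3 - <<'E'
from h import *
ct,cs=np.load("topc.npy"),np.load("sidec.npy")
# roller axis: barrel crest points
for n,c,(u0,v0,u1,v1) in(("t",ct,(235,235,315,285)),("s",cs,(280,195,335,280))):
    q=c[v0:v1,u0:u1].reshape(-1,3); q=q[(q[:,2]>74)]
    m=q.mean(0); w=np.linalg.svd(q[:,:2]-m[:2])[2][0]; print(n,"barrel",m.round(1),"ax",w.round(3),np.ptp((q[:,:2]-m[:2])@w).round(1), np.percentile(q[:,2],95))
# bracket
for n,c,(u0,v0,u1,v1) in(("t",ct,(320,150,412,250)),("s",cs,(345,225,465,325))):
    q=c[v0:v1,u0:u1].reshape(-1,3)
    b=q[(q[:,2]>2)&(q[:,2]<160)&(abs(q[:,1]+260)<90)&(abs(q[:,0]-600)<105)]
    # shaft between the plates: z 68..82
    yb=np.array([-.94,.34]);
    cen=np.array([600,-263.])
    for k in range(4):
        xb=np.array([yb[1],-yb[0]]); y=(b[:,:2]-cen)@yb; x=(b[:,:2]-cen)@xb
        s=b[(abs(y)<40)&(b[:,2]>66)&(b[:,2]<84)&(abs(x)<20)]
        m=s.mean(0); w=np.linalg.svd(s[:,:2]-m[:2])[2][0]; w*=np.sign(w@yb); yb=w
        hi=b[b[:,2]>60]; yy=(hi[:,:2]-m[:2])@yb; mid=(yy.min()+yy.max())/2; cen=m[:2]+yb*mid
    print(n,"shaft",len(s),m.round(1),s[:,2].max(),"yb",yb.round(3),"cen",cen.round(1),"span",np.ptp(yy).round(1))
    xb=np.array([yb[1],-yb[0]]);y=(b[:,:2]-cen)@yb; x=(b[:,:2]-cen)@xb
    p=b[(abs(y)>44)&(abs(y)<60)]; px=-x[(abs(y)>44)&(abs(y)<60)]; pz=p[:,2]-70
    f=px>0
    print("plate s max",np.percentile(px,99.5).round(1),"z max",np.percentile(pz,99.5).round(1))
    for th in np.arange(.40,.78,.04):
        a=px*np.sin(th)+pz*np.cos(th); d=px*np.cos(th)-pz*np.sin(th)
        g=a>30
        print(round(th,2),"along99",np.percentile(a[g],99).round(1),"d",np.percentile(d[g],[1,99]).round(1), "n end",(abs(a-75)<1.5).sum())
    y0=(b[:,:2]-cen)@yb; bp=b[(b[:,2]>4)&(b[:,2]<13)]; print("base x",np.percentile((bp[:,:2]-cen)@xb,[1,99]),"y",np.percentile((bp[:,:2]-cen)@yb,[1,99]))
# obstacles grid max heights
q=np.vstack([ct.reshape(-1,3),cs.reshape(-1,3)]); q=q[np.isfinite(q).all(1)]
for x in range(100,800,100):
    print(x,[ (lambda r: int(r.max()) if len(r) else -1)(q[(abs(q[:,0]-x-50)<50)&(abs(q[:,1]-y)<50)&(q[:,2]<700),2]) for y in range(650,-450,-100)])
E
```

```text
t barrel [476.3 -93.4  95.3] ax [0.442 0.897] 201.7 85.10447875070685
s barrel [ 467.  -126.1  105. ] ax [0.329 0.944] 985.8 83.53078014002513
t shaft 333 [ 601.2 -261.9   77. ] 83.07112643343316 yb [-0.933  0.359] cen [ 601.  -261.8] span 159.2
plate s max 56.8 z max 74.1
0.4 along99 77.4 d [-20.4  30.9] n end 35
0.44 along99 77.2 d [-21.2  28.3] n end 39
0.48 along99 76.7 d [-22.5  25.8] n end 50
0.52 along99 76.5 d [-24.2  23.4] n end 52
0.56 along99 76.6 d [-26.3  21.2] n end 45
0.6 along99 77.1 d [-28.5  19.1] n end 41
0.64 along99 77.2 d [-30.5  17.1] n end 37
0.68 along99 77.4 d [-32.7  15.5] n end 32
0.72 along99 77.4 d [-35.1  13.7] n end 31
0.76 along99 77.6 d [-37.4  12.6] n end 30
base x [-54.41108181  54.10185308] y [-76.20062442  79.81074181]
s shaft 393 [ 599.8 -263.    74.6] 81.41716703506188 yb [-0.94   0.341] cen [ 599.7 -262.9] span 157.8
plate s max 53.4 z max 72.6
0.4 along99 76.4 d [-17.9  30. ] n end 16
0.44 along99 76.1 d [-19.6  27.4] n end 17
0.48 along99 75.6 d [-21.3  25.1] n end 13
0.52 along99 75.4 d [-23.3  22.9] n end 16
0.56 along99 75.2 d [-25.4  20.9] n end 20
0.6 along99 75.3 d [-27.7  19.4] n end 20
0.64 along99 75.6 d [-30.2  18.1] n end 18
0.68 along99 75.9 d [-32.5  16.5] n end 18
0.72 along99 76.0 d [-35.   15.2] n end 18
0.76 along99 75.9 d [-37.3  13.9] n end 18
base x [-52.41267318  56.59685623] y [-76.96708415  78.38198126]
100 [253, 347, -853, -855, -853, 13, 16, 17, 15, -857, -855]
200 [328, 346, -126, -123, -123, -127, -131, -135, -137, -130, -857]
300 [38, 37, 186, 189, 5, 4, 5, 5, 5, 6, 113]
400 [296, 329, 347, 227, 223, 223, 221, 86, 87, 4, 3]
500 [-1, 24, 346, 348, 232, 223, 224, 145, 145, 146, 13]
600 [-1, 6, 326, 358, 357, 239, 224, 141, 139, 144, 144]
700 [-1, 18, 322, 331, 440, 440, 285, 78, 80, 86, 126]
```

{"api": "servo_tool", "payload": {"translation": [[0,-3.3,-1.6],[0,-3.3,-1.6],[0,-3.3,-1.6],[0,-3.3,-1.6],[0,-3.3,-1.6],[0,-3.3,-1.6]], "dr": [[0,0,0],[0,0,0],[0,0,0],[0,0,0],[0,0,0],[0,0,0]], "gripper": [0,0,0,0,0,0]}}

```text
t: 0.6
eef_pos: [132.6, 430.1, 345.9]
ee_rot: [0.149, 0.989, -0.0, 0.0]
contact_force: [-0.2, 0.5, 0.4]
gripper_width: 88.3
grasp_force: 0.0
```

{"api": "servo_tool", "payload": {"translation": [[-3.9,-0.2,0],[-3.9,-0.2,0],[-3.9,-0.2,0],[-3.9,-0.2,0],[-3.9,-0.2,0],[-3.9,-0.2,0],[-3.9,-0.2,0],[-3.9,-0.2,0]], "dr": [[0,0,5],[0,0,5],[0,0,5],[0,0,5],[0,0,5],[0,0,5],[0,0,5],[0,0,5]], "gripper": [0,0,0,0,0,0,0,0]}}

```text
t: 1.27
eef_pos: [376.9, 243.7, 345.6]
ee_rot: [0.48, 0.877, -0.0, 0.0]
contact_force: [0.8, 0.3, -0.1]
gripper_width: 88.1
grasp_force: 0.0
```

{"api": "servo_tool", "payload": {"translation": [[-3.9,-0.2,0],[-3.9,-0.2,0],[-3.9,-0.2,0],[-3.9,-0.2,0],[-3.9,-0.2,0],[-3.9,-0.2,0],[-3.9,-0.2,0],[-3.9,-0.2,0]], "dr": [[0,0,5],[0,0,5],[0,0,5],[0,0,5],[0,0,5],[0,0,5],[0,0,5],[0,0,5]], "gripper": [0,0,0,0,0,0,0,0]}}

```text
t: 1.93
eef_pos: [441.7, -55.6, 345.7]
ee_rot: [0.751, 0.66, 0.0, 0.0]
contact_force: [0.4, -0.3, 0.1]
gripper_width: 87.9
grasp_force: 0.0
```

```bash
cat >> h.py <<'E'
from scipy.linalg import logm, expm
def plan(pos,Rt,n=None):
    "equal rows (tool axes, cm / deg) from the measured pose to the target"
    s=robot.state(); A=np.eye(4); A[:3,:3]=R.from_quat(s["ee_rot"]).as_matrix(); A[:3,3]=s["eef_pos"]
    B=np.eye(4); B[:3,:3]=Rt; B[:3,3]=pos
    D=np.linalg.inv(A)@B; rv=R.from_matrix(D[:3,:3]).as_rotvec(degrees=True)
    n=n or int(np.ceil(max(np.linalg.norm(D[:3,3])/40,np.linalg.norm(rv)/7))) or 1
    S=expm(np.real(logm(D))/n)
    print("t",round(s["t"],2),"pos",np.round(s["eef_pos"],1),"q",np.round(s["ee_rot"],3),"j",np.round(s["joints"],2),"F",np.round(s["contact_force"],1),"w",round(s["gripper_width"],1))
    print("n",n,"row cm",np.round(S[:3,3]/10,3),"deg",np.round(R.from_matrix(S[:3,:3]).as_rotvec(degrees=True),3),"total cm",np.round(D[:3,3]/10,2),"deg",np.round(rv,2))
def fr(y,z):
    y=np.array(y,float);z=np.array(z,float);z/=np.linalg.norm(z);y-=z*(y@z);y/=np.linalg.norm(y)
    return np.stack([np.cross(y,z),y,z],1)
RC=np.array([479.3,-91.3,61.]); RX=np.array([.9945,-.105,0])   # roller centre, roller x
TH=.52; YB=np.array([-.937,.35,0]); XB=np.array([.35,.937,0]); HB=np.array([600.3,-262.4,70])
SZ=np.array([0,0,np.cos(TH)])-np.sin(TH)*XB; SX=np.cos(TH)*XB+np.array([0,0,np.sin(TH)]); SEAT=HB+55*SZ
GR=fr(RX,[0,0,-1])
E
python3 - <<'E'
from h import *
plan(RC+[0,0,100],GR)
print("seat",SEAT,SZ)
E
```

```text
t 1.93 pos [441.7 -55.6 345.7] q [0.751 0.66  0.    0.   ] j [-0.6   0.06  0.66  1.96 -0.04  1.13 -0.05] F [ 0.4 -0.3  0.1] w 87.9
n 5 row cm [-0.619  0.832  3.693] deg [ 0.003  0.002 -0.268] total cm [-3.06  4.19 18.47] deg [ 0.01  0.01 -1.34]
seat [ 590.73505735 -288.0067179   117.73005488] [-0.17390805 -0.46557669  0.86781918]
```

{"api": "servo_tool", "payload": {"translation": [[-0.62,0.83,3.7],[-0.62,0.83,3.7],[-0.62,0.83,3.7],[-0.62,0.83,3.7],[-0.62,0.83,3.7],[0,0,0],[0,0,0]], "dr": [[0,0,-0.27],[0,0,-0.27],[0,0,-0.27],[0,0,-0.27],[0,0,-0.27],[0,0,0],[0,0,0]], "gripper": [0,0,0,0,0,0,0]}}

```text
t: 2.52
eef_pos: [478.0, -89.6, 159.6]
ee_rot: [0.742, 0.67, -0.002, -0.001]
contact_force: [0.1, -0.2, 0.1]
gripper_width: 88.3
grasp_force: 0.0
```

```bash
python3 - <<'E'
from h import *
plan(RC-[0,0,8],GR)
i,p,d=shot("wrist"); cv2.imwrite("pics/w1.png",p[...,::-1]); c=cloud(i,d)
g=c.reshape(-1,3); k=(d.ravel()>0)&(abs(g[:,0]-479)<60)&(abs(g[:,1]+91)<90)&(g[:,2]>58)&(g[:,2]<95); q=g[k]
r=cv2.minAreaRect(q[:,:2].astype(np.float32)); print(len(q),r,np.percentile(q[:,2],98))
q=q[q[:,2]>76]; m=q.mean(0); w=np.linalg.svd(q[:,:2]-m[:2],full_matrices=False)[2][0]; t=(q[:,:2]-m[:2])@w; print(m,w,m[:2]+w*(t.min()+t.max())/2,np.ptp(t))
E
```

```text
t 2.52 pos [478.  -89.6 159.6] q [ 0.742  0.67  -0.002 -0.001] j [-0.37  0.45  0.58  2.06 -0.36  0.74  0.33] F [ 0.1 -0.2  0.1] w 88.3
n 3 row cm [-0.048  0.061  3.553] deg [-0.091  0.024  0.059] total cm [-0.14  0.2  10.66] deg [-0.27  0.07  0.18]
13314 ((478.760986328125, -90.23402404785156), (123.59931945800781, 44.166378021240234), 83.89986419677734) 84.08209606455776
[479.06068985 -86.87827794  81.18519051] [-0.10672193 -0.99428891] [478.7285775  -89.97244625] 90.46230078484822
```

View pics/w1.png

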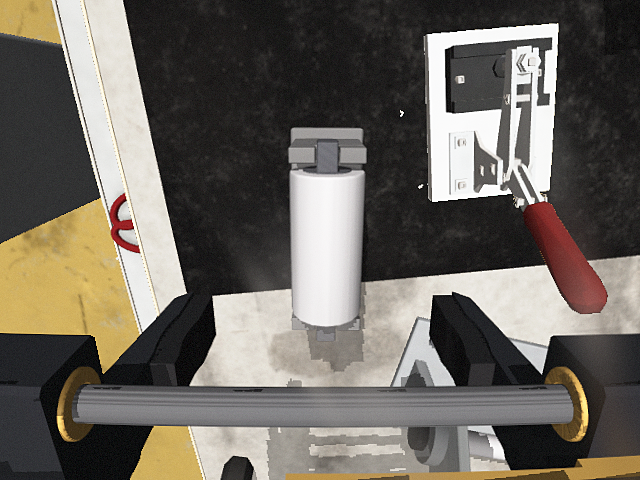

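The wrist view shows the roller between the open jaws, with its barrel at about (327,245) and both tongues in the notches. Its measured centre of (478.8,-90.2) agrees with the fixed cameras to about 1 mm. Descending and closing.

{"api": "servo_tool", "payload": {"translation": [[-0.03,0.04,3.6],[-0.03,0.04,3.6],[-0.02,0.04,2.7],[0,0,0.76],[0,0,0],[0,0,0],[0,0,0]], "dr": [[-0.1,0,0.1],[-0.1,0,0.1],[-0.1,0,0],[0,0,0],[0,0,0],[0,0,0],[0,0,0]], "gripper": [0,0,0,0,0,0,0]}}

```text
t: 3.15
eef_pos: [482.6, -90.2, 56.6]
ee_rot: [0.743, 0.669, 0.003, 0.003]
contact_force: [-0.5, -0.0, 0.5]
gripper_width: 88.1
grasp_force: 0.0
```

{"api": "servo_tool", "payload": {"translation": [[0,0,0],[0,0,0],[0,0,0],[0,0,0],[0,0,0],[0,0,0],[0,0,0],[0,0,0]], "dr": [[0,0,0],[0,0,0],[0,0,0],[0,0,0],[0,0,0],[0,0,0],[0,0,0],[0,0,0]], "gripper": [1,1,1,1,1,1,1,1]}}

```text
t: 3.82
eef_pos: [480.6, -90.2, 54.1]
ee_rot: [0.743, 0.669, 0.002, 0.002]
contact_force: [-0.7, 0.5, 1.3]
gripper_width: 43.0
grasp_force: 30.0
```

{"api": "servo_tool", "payload": {"translation": [[0,0,-0.5],[0,0,-1.5],[0,0,-3],[0,0,-3.5],[0,0,-3.5],[0,0,-3],[0,0,0]], "dr": [[0,0,0],[0,0,0],[0,0,0],[0,0,0],[0,0,0],[0,0,0],[0,0,0]], "gripper": [1,1,1,1,1,1,1]}}

```text
t: 4.4
eef_pos: [482.7, -90.9, 208.9]
ee_rot: [0.743, 0.669, 0.005, 0.005]
contact_force: [0.8, -0.4, -3.1]
gripper_width: 43.0
grasp_force: 30.1
```

```bash
python3 - <<'E'
from h import *
for s in(1,-1):
  for n in (None,): plan(SEAT+SZ*90-SZ*8,fr(s*SX,-SZ)); print(SEAT+82*SZ)
E
```

```text
t 4.4 pos [482.7 -90.9 208.9] q [0.743 0.669 0.005 0.005] j [-0.43  0.37  0.65  2.03 -0.3   0.83  0.28] F [ 0.8 -0.4 -3.1] w 43.0
n 12 row cm [-2.265 -0.275 -0.031] deg [-2.053  1.671 -6.13 ] total cm [-22.42  11.76   2.14] deg [-24.63  20.05 -73.56]
[ 576.47459739 -326.18400641  188.89122762]
t 4.4 pos [482.7 -90.9 208.9] q [0.743 0.669 0.005 0.005] j [-0.43  0.37  0.65  2.03 -0.3   0.83  0.28] F [ 0.8 -0.4 -3.1] w 43.0
n 16 row cm [-0.441  1.762 -0.334] deg [1.342 1.649 6.378] total cm [-22.42  11.76   2.14] deg [ 21.47  26.38 102.04]
[ 576.47459739 -326.18400641  188.89122762]
```

{"api": "servo_tool", "payload": {"translation": [[-2.26,-0.28,-0.03],[-2.26,-0.28,-0.03],[-2.26,-0.28,-0.03],[-2.26,-0.28,-0.03],[-2.26,-0.28,-0.03],[-2.26,-0.28,-0.03]], "dr": [[-2.05,1.67,-6.13],[-2.05,1.67,-6.13],[-2.05,1.67,-6.13],[-2.05,1.67,-6.13],[-2.05,1.67,-6.13],[-2.05,1.67,-6.13]], "gripper": [1,1,1,1,1,1]}}

```text
t: 4.9
eef_pos: [480.8, -210.9, 196.9]
ee_rot: [0.514, 0.849, 0.123, 0.019]
contact_force: [-0.5, 0.1, -3.8]
gripper_width: 43.0
grasp_force: 30.1
```

{"api": "servo_tool", "payload": {"translation": [[-2.26,-0.28,-0.03],[-2.26,-0.28,-0.03],[-2.26,-0.28,-0.03],[-2.26,-0.28,-0.03],[-2.26,-0.28,-0.03],[-2.26,-0.28,-0.03],[0,0,0],[0,0,0],[0,0,0]], "dr": [[-2.05,1.67,-6.13],[-2.05,1.67,-6.13],[-2.05,1.67,-6.13],[-2.05,1.67,-6.13],[-2.05,1.67,-6.13],[-2.05,1.67,-6.13],[0,0,0],[0,0,0],[0,0,0]], "gripper": [1,1,1,1,1,1,1,1,1]}}

```text
t: 5.65
eef_pos: [561.2, -316.6, 181.8]
ee_rot: [0.207, 0.947, 0.242, 0.037]
contact_force: [0.0, 0.6, -3.7]
gripper_width: 42.7
grasp_force: 30.0
```

```bash
python3 - <<'E'
from h import *
plan(SEAT+SZ*90-SZ*8,fr(SX,-SZ))
a=[]
for n in("top","side","wrist"):
    i,p,d=shot(n); np.savez(n+"1.npz",p=p,d=d,K=rotm(i),x=i["xyz"]); 
    if n!="wrist": a.append(p)
    else: cv2.imwrite("pics/w2.png",p[...,::-1])
cv2.imwrite("pics/ts2.png",np.hstack([cv2.resize(a[0][100:340,260:500],(400,400)),cv2.resize(a[1][120:360,260:500],(400,400))])[...,::-1])
E
```

```text
t 5.65 pos [ 561.2 -316.6  181.8] q [0.207 0.947 0.242 0.037] j [ 0.54  0.71  0.19  1.53 -0.65  1.18  2.18] F [ 0.   0.6 -3.7] w 42.7
n 1 row cm [-1.768  0.143 -0.784] deg [-1.414  0.299 -4.091] total cm [-1.77  0.14 -0.78] deg [-1.41  0.3  -4.09]
```

View pics/w2.png

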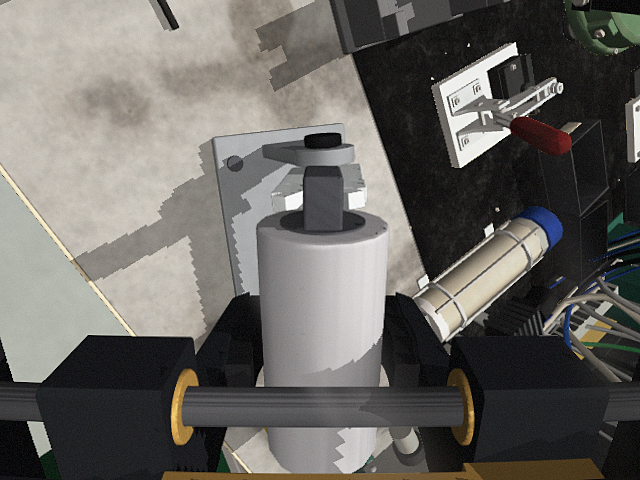

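View pics/ts2.png

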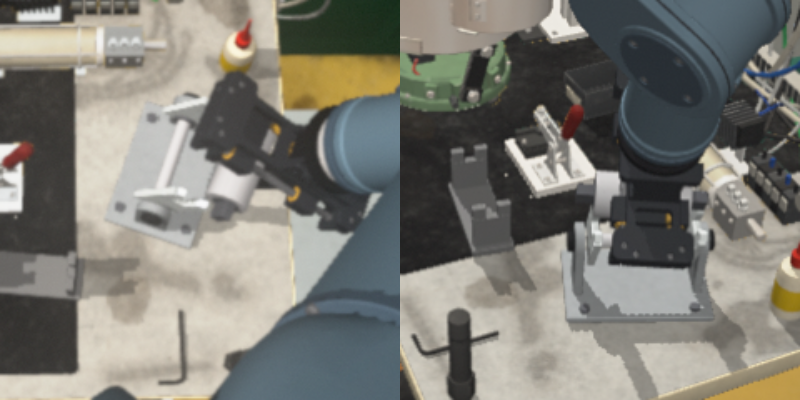

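The wrist view shows the tongue at (323,200) roughly over the slot of the far plate at (320,185). The side view shows the torch still upright, clear of the arm. I'll correct the remaining error of about 18 mm and 4 degrees.

{"api": "servo_tool", "payload": {"translation": [[-0.9,0.05,-0.4],[-0.9,0.05,-0.4],[0,0,0],[0,0,0]], "dr": [[-0.7,0.15,-2.05],[-0.7,0.15,-2.05],[0,0,0],[0,0,0]], "gripper": [1,1,1,1]}}

```text
t: 6.13
eef_pos: [577.6, -326.9, 190.8]
ee_rot: [0.171, 0.951, 0.252, 0.047]
contact_force: [0.9, 1.1, -4.4]
gripper_width: 42.9
grasp_force: 30.0
```

```bash
python3 - <<'E'
from h import *
plan(SEAT+SZ*90-SZ*8,fr(SX,-SZ))
z=np.load("top1.npz"); i=imaging.camera_info("top"); c=cloud(i,z["d"]).reshape(-1,3)
k=(np.hypot(c[:,0]-371,c[:,1]+333)<120)&(c[:,2]>118); print("arm near torch",k.sum(),c[k].min(0) if k.any() else "")
i,p,d=shot("wrist"); c=cloud(i,d); g=c.reshape(-1,3)[d.ravel()>0]
B=np.stack([SX,YB,SZ],1); q=(g-SEAT)@B   # slot frame
np.save("q.npy",q)
def st(n,k): print(n,k.sum(),np.percentile(q[k],[2,50,98],axis=0).round(1).tolist())
# barrel: fit circle in x,z ; tongue ; prongs
b=(abs(q[:,1])<44)&(abs(q[:,0])<26)&(q[:,2]>60)&(q[:,2]<125); st("barrel",b)
for lo,hi in((-40,-20),(0,20),(20,40)):
    m=b&(q[:,1]>lo)&(q[:,1]<hi)
    if m.sum()>50:
        A=np.c_[2*q[m][:,[0,2]],np.ones(m.sum())]; s=np.linalg.lstsq(A,(q[m][:,[0,2]]**2).sum(1),rcond=None)[0]; print(lo,"circle",s[:2].round(1),np.sqrt(s[2]+s[:2]@s[:2]).round(1))
for s in(1,-1):
    st("tongue",(s*q[:,1]>50)&(s*q[:,1]<70)&(abs(q[:,0])<20)&(q[:,2]>75)&(q[:,2]<120))
    for t in(1,-1): st(f"prong{s}{t}",(s*q[:,1]>44)&(s*q[:,1]<62)&(t*q[:,0]>3)&(t*q[:,0]<35)&(abs(q[:,2]-18)<6))
E
```

```text
t 6.13 pos [ 577.6 -326.9  190.8] q [0.171 0.951 0.252 0.047] j [ 0.56  0.74  0.17  1.46 -0.65  1.23  2.23] F [ 0.9  1.1 -4.4] w 42.9
n 1 row cm [ 0.13  -0.07   0.174] deg [-0.072  0.128  0.13 ] total cm [ 0.13 -0.07  0.17] deg [-0.07  0.13  0.13]
arm near torch 32520 [ 278.74077293 -435.27199314  513.95111171]
barrel 25256 [[-24.2, -39.9, 93.5], [0.3, 10.5, 110.7], [24.1, 43.0, 118.1]]
-40 circle [ 0.5 91.6] 21.6
0 circle [-0.3 96.7] 21.1
20 circle [ 0.6 91.5] 21.4
tongue 1986 [[-5.0, 50.3, 83.6], [0.8, 57.4, 101.8], [6.4, 61.9, 103.2]]
prong11 449 [[9.8, 50.5, 12.4], [15.3, 54.5, 18.5], [21.6, 58.3, 21.6]]
prong1-1 443 [[-23.0, 50.3, 12.3], [-16.4, 54.4, 17.4], [-10.8, 58.2, 20.9]]Traceback (most recent call last):
  File "<stdin>", line 16, in <module>
  File "<stdin>", line 8, in st
    return _quantile_unchecked(
        a, q, axis, out, overwrite_input, method, keepdims, weights)
    return _ureduce(a,
                    func=_quantile_ureduce_func,
    ...<5 lines>...
                    overwrite_input=overwrite_input,
                    method=method)
    r = func(a, **kwargs)
    result = _quantile(arr,
                       quantiles=q,
    ...<2 lines>...
                       out=out,
                       weights=wgt)
    slices_having_nans = np.isnan(arr[-1, ...])
                                  ~~~^^^^^^^^^
IndexError: index -1 is out of bounds for axis 0 with size 0
```

Alignment is within about 1 mm: the tongue is at x = +0.7 and the slot at -0.6, and the roller is level. Applying small trims and sliding down along the slot.

{"api": "servo_tool", "payload": {"translation": [[0.1,-0.1,0],[0,0,1.5],[0,0,1.5],[0,0,1.5],[0,0,1.0],[0,0,0],[0,0,0],[0,0,0]], "dr": [[0,0.1,0.1],[0,0,0],[0,0,0],[0,0,0],[0,0,0],[0,0,0],[0,0,0],[0,0,0]], "gripper": [1,1,1,1,1,1,1,1]}}

```text
t: 6.85
eef_pos: [586.1, -303.1, 142.9]
ee_rot: [0.172, 0.951, 0.252, 0.046]
contact_force: [-0.2, -0.8, -3.6]
gripper_width: 43.0
grasp_force: 30.0
```

```bash
python3 - <<'E'
from h import *
plan(SEAT-SZ*8,fr(SX,-SZ))
i,p,d=shot("wrist"); g=cloud(i,d).reshape(-1,3)[d.ravel()>0]
q=(g-SEAT)@np.stack([SX,YB,SZ],1)
def st(n,k):
    if k.sum()>20: print(n,k.sum(),np.percentile(q[k],[2,50,98],axis=0).round(1).tolist())
st("tongue",(q[:,1]>50)&(q[:,1]<70)&(abs(q[:,0])<9)&(q[:,2]>25)&(q[:,2]<70))
for t in(1,-1): st(f"prong{t}",(q[:,1]>44)&(q[:,1]<62)&(t*q[:,0]>9)&(t*q[:,0]<35)&(abs(q[:,2]-18)<6))
m=(abs(q[:,1])<44)&(abs(q[:,0])<26)&(q[:,2]>20)&(q[:,2]<80)
for lo,hi in((-40,-20),(20,40)):
    k=m&(q[:,1]>lo)&(q[:,1]<hi); print(lo,np.percentile(q[k][:,2],97).round(1) if k.sum() else "")
E
```

```text
t 6.85 pos [ 586.1 -303.1  142.9] q [0.172 0.951 0.252 0.046] j [ 0.54  0.78  0.15  1.5  -0.67  1.13  2.25] F [-0.2 -0.8 -3.6] w 43.0
n 1 row cm [0.094 0.119 3.768] deg [-0.088  0.085  0.045] total cm [0.09 0.12 3.77] deg [-0.09  0.09  0.04]
tongue 2030 [[-6.8, 50.3, 30.0], [-0.9, 57.7, 47.8], [4.7, 62.3, 49.2]]
prong1 810 [[9.7, 45.5, 12.4], [15.1, 54.9, 18.4], [21.5, 58.3, 22.1]]
prong-1 819 [[-22.9, 45.4, 12.4], [-16.1, 54.7, 17.5], [-10.4, 58.2, 22.9]]
-40 59.5
20 59.4
```

{"api": "servo_tool", "payload": {"translation": [[0.05,0.05,0.8],[0,0,0.8],[0,0,0.8],[0,0,0.5],[0,0,0],[0,0,0]], "dr": [[0,0,0],[0,0,0],[0,0,0],[0,0,0],[0,0,0],[0,0,0]], "gripper": [1,1,1,1,1,1]}}

```text
t: 7.4
eef_pos: [590.7, -287.6, 116.8]
ee_rot: [0.171, 0.951, 0.253, 0.046]
contact_force: [0.7, 0.3, -3.7]
gripper_width: 42.9
grasp_force: 30.0
```

{"api": "servo_tool", "payload": {"translation": [[0,0,0.25],[0,0,0.2],[0,0,0],[0,0,0]], "dr": [[0,0,0],[0,0,0],[0,0,0],[0,0,0]], "gripper": [1,1,1,1]}}

```text
t: 7.73
eef_pos: [591.6, -286.0, 113.4]
ee_rot: [0.171, 0.951, 0.253, 0.046]
contact_force: [-0.1, -0.3, -3.6]
gripper_width: 42.4
grasp_force: 30.0
```

{"api": "servo_tool", "payload": {"translation": [[0,0,0.15],[0,0,0],[0,0,0]], "dr": [[0,0,0],[0,0,0],[0,0,0]], "gripper": [1,1,1]}}

```text
t: 7.98
eef_pos: [591.8, -285.3, 112.1]
ee_rot: [0.171, 0.951, 0.253, 0.046]
contact_force: [0.7, -0.5, -3.1]
gripper_width: 42.7
grasp_force: 30.0
```

{"api": "servo_tool", "payload": {"translation": [[0,0,0.1],[0,0,0],[0,0,0]], "dr": [[0,0,0],[0,0,0],[0,0,0]], "gripper": [1,1,1]}}

```text
t: 8.23
eef_pos: [592.0, -284.8, 111.2]
ee_rot: [0.171, 0.951, 0.253, 0.046]
contact_force: [-0.1, 0.6, -3.6]
gripper_width: 42.5
grasp_force: 30.0
```

{"api": "servo_tool", "payload": {"translation": [[0,0,0.1],[0,0,0],[0,0,0]], "dr": [[0,0,0],[0,0,0],[0,0,0]], "gripper": [1,1,1]}}

```text
t: 8.48
eef_pos: [592.2, -284.6, 110.7]
ee_rot: [0.171, 0.951, 0.253, 0.046]
contact_force: [-0.9, -0.8, 0.1]
gripper_width: 42.8
grasp_force: 30.0
```

{"api": "servo_tool", "payload": {"translation": [[0,0,0.1],[0,0,0],[0,0,0]], "dr": [[0,0,0],[0,0,0],[0,0,0]], "gripper": [1,1,1]}}

```text
t: 8.73
eef_pos: [592.2, -284.6, 110.6]
ee_rot: [0.171, 0.951, 0.253, 0.046]
contact_force: [-3.6, -2.0, 5.8]
gripper_width: 43.1
grasp_force: 29.8
```

```bash
cat > chk.py <<'E'
from h import *
s=robot.state(); print(s["t"],s["contact_force"].round(1),s["wrist_torque"].round(2))
i,p,d=shot("wrist"); g=cloud(i,d).reshape(-1,3)[d.ravel()>0]
q=(g-SEAT)@np.stack([SX,YB,SZ],1)
def st(n,k):
    if k.sum()>20: print(n,k.sum(),np.percentile(q[k],[2,50,98],axis=0).round(1).tolist())
st("tongue",(q[:,1]>50)&(q[:,1]<70)&(abs(q[:,0])<7)&(q[:,2]>-5)&(q[:,2]<30))
for t in(1,-1): st(f"prong{t}",(q[:,1]>49)&(q[:,1]<62)&(t*q[:,0]>9)&(t*q[:,0]<35)&(abs(q[:,2]-18)<6))
m=(abs(q[:,1])<44)&(abs(q[:,0])<26)&(q[:,2]>-10)&(q[:,2]<40)
for lo,hi in((-40,-20),(20,40)):
    k=m&(q[:,1]>lo)&(q[:,1]<hi); print(lo,np.percentile(q[k][:,2],97).round(1) if k.sum() else "")
E
python3 chk.py
```

```text
8.7333 [-3.6 -2.   5.8] [-0.16  0.69  0.32]
tongue 2041 [[-6.1, 50.3, -2.3], [-0.2, 57.7, 10.3], [5.4, 62.9, 11.8]]
prong1 1397 [[9.8, 50.8, 12.5], [15.2, 55.2, 18.1], [21.6, 58.6, 21.4]]
prong-1 1363 [[-22.8, 50.8, 12.3], [-16.2, 55.1, 17.1], [-10.8, 58.5, 20.5]]
-40 21.8
20 21.8
```

{"api": "servo_tool", "payload": {"translation": [[0,0,0.07],[0,0,0],[0,0,0],[0,0,0],[0,0,0],[0,0,0],[0,0,0],[0,0,0]], "dr": [[0,0,0],[0,0,0],[0,0,0],[0,0,0],[0,0,0],[0,0,0],[0,0,0],[0,0,0]], "gripper": [1,1,0,0,0,0,0,0]}}

```text
t: 9.45
eef_pos: [592.6, -283.3, 108.7]
ee_rot: [0.171, 0.951, 0.253, 0.046]
contact_force: [-0.5, 0.1, -0.3]
gripper_width: 80.6
grasp_force: 0.0
```

```bash
python3 chk.py
```

```text
9.45 [-0.5  0.1 -0.3] [-0.4   0.12  0.01]
tongue 1944 [[-6.8, 50.3, -3.2], [-1.7, 57.8, 10.3], [3.7, 63.0, 11.7]]
prong1 1464 [[9.7, 50.9, 12.3], [15.1, 55.2, 18.1], [21.6, 58.7, 21.4]]
prong-1 1419 [[-22.8, 50.8, 12.3], [-16.1, 55.1, 17.1], [-10.7, 58.6, 20.4]]
-40 21.7
20 21.8
```

Released and seated: the tongue top is about 9 mm below the prong ends, as it should be. Retreating along the slot.

{"api": "servo_tool", "payload": {"translation": [[0,0,0],[0,0,-1],[0,0,-2],[0,0,-2.5],[0,0,-2.5],[0,0,-2.5],[0,0,-2.5],[0,0,-2],[0,0,0],[0,0,0]], "dr": [[0,0,0],[0,0,0],[0,0,0],[0,0,0],[0,0,0],[0,0,0],[0,0,0],[0,0,0],[0,0,0],[0,0,0]], "gripper": [0,0,0,0,0,0,0,0,0,0]}}

```text
t: 10.33
eef_pos: [566.3, -354.5, 240.2]
ee_rot: [0.172, 0.951, 0.252, 0.047]
contact_force: [0.4, 1.1, -1.2]
gripper_width: 88.2
grasp_force: 0.0
```

```bash
python3 chk.py; python3 - <<'E'
from h import *
i,p,d=shot("wrist"); i2,p2,_=shot("side")
cv2.imwrite("pics/fin.png",np.hstack([cv2.resize(p[:,80:560],(400,400)),cv2.resize(p2[200:380,260:460],(400,360))[:400] if 0 else cv2.resize(p2[180:380,265:465],(400,400))])[...,::-1])
E
```

```text
10.3333 [ 0.4  1.1 -1.2] [-0.46  0.17  0.02]
tongue 371 [[-6.5, 50.2, -3.2], [-1.3, 57.1, 10.5], [4.0, 62.8, 12.0]]
prong1 275 [[9.6, 50.4, 12.5], [15.5, 54.4, 18.5], [21.9, 58.2, 21.5]]
prong-1 275 [[-22.8, 50.3, 12.3], [-16.5, 54.3, 17.3], [-10.6, 58.1, 20.7]]
-40 21.7
20 21.8
```

View pics/fin.png

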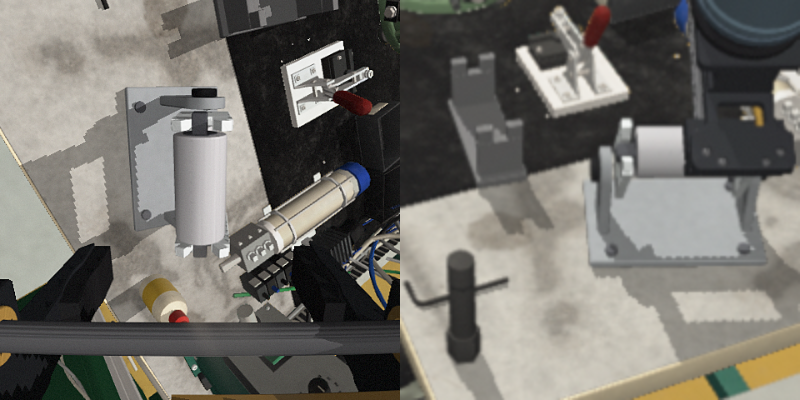

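The wrist view shows the roller at about (200,190) with both tongues in the slots. The side view shows the torch still standing at (460,300). The prong positions haven't changed, so the yoke angle is as it was set.

```bash
python3 -c "
from station import robot
print(robot.hand_in())"
```

```text
the job is handed in; nothing more can be done
None
```

The roller is seated at the bottom of both slots and released, the yoke is still at its set angle, the torch is still standing, and the job was handed in after about 10.5 s of robot time.

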